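Hold the parts tote's gate open

ROBOT

A 6-joint arm with a two-finger parallel gripper is mounted at the origin on a cart in front of the work surface, level with it; the furniture and walls round the work are solid. World frame = base frame: x ahead of the robot, y to its left, z up, the work surface at z = 0. Lengths are in mm, angles in rad, forces in N, time in s.
With the tool pointing down it reaches from about 250 to 775 mm from the base axis. Payload 8.9 kg.
Tool frame: the origin (TCP) lies between the finger pads, 19 mm behind the fingertips; this is the grasp point; z points along the fingers, y is the line along which they close (so a half turn about z gives the same grasp; the last joint's range is limited). The gripper opens to 85 mm and grips with 20 to 120 N. Pads are 22 mm wide; open, the fingers measure 114 mm over their backs; the gripper's body (76 mm by 85 mm) begins 54 mm behind the grasp point. The pads swing forward as they close: fully open they stand 13 mm farther back than shut.
Start: joints at [1.204, 0.291, -0.153, 1.127, 0, 1.431], TCP at [118.557, 511.437, 250.005] pointing down, gripper open.
Joint ranges: [-2.52, 2.52], [-0.91, 1.74], [-1.3, 1.37], [-1.96, 2.02], [-1.52, 1.47], [-3.14, 3.14]. Speed limits (rad/s): [2.22, 2.22, 2.79, 3.14, 3.14, 3.14].

INTERFACE

Orientations are given as a 3x3 rotation matrix whose columns are the frame's x, y, z axes.
In Python, from bench import env, cams gives the robot as it stands.
- The arm moves only by the tool carry_out, never from a script. Its argument "steps" is text: rows parted by semicolons, each of 5 numbers parted by spaces: the shift along the tool's x, y, z each as a share of 0.75 m, from -1 to 1, then the turn about the tool's z as a share of 180 degrees, from -1 to 1, then the opening, from -1 (shut) to 1 (fully open). In form: tx ty tz spin grip; .... A call has 1 to 8 rows; each row shifts and turns the commanded pose from where the row before left it, along the tool's axes as they then stand; what a row does not reach is not made up. A row lasts 1/8 s, in which the tool goes at most 62.5 mm and 10.7 degrees, less where a joint would pass 70% of its speed; a pose out of reach is approached as far as the arm can. A call with a number of a shift or a turn outside -1 to 1 is refused whole. A call with a gripper value outside its range is refused whole. The fingers move at their own pace and stop on an object; "squeeze" is the grip in N (left out, the last holds). Time passes only in rows, so rows that do not move let the fingers close. It gives the time, the measured TCP pose, the force, the opening and the grip force at its end, in the units of the state.
- env.get_obs(): the state, without advancing time (a new reading comes with each control period).
- cams.get_image(name): name is "side" or "top" or "wrist"; returns the picture (480x640x3 uint8, red, green, blue); there is no depth.
- cams.camera_params(name): a dict with "fx", "fy", "cx", "cy" (pixels), "extrinsics" (4x4, takes a point from camera to world coordinates). Camera axes: x right, y up, looking along -z (the intrinsics and any distortion apply to the point x, -y, -z); pixel columns grow to the right and rows downward; lengths in mm; the calibration is good to about 2 mm. A picture is of the moment at which its call begins: read the wrist's pose just before it. camera_params takes no time and is no camera call; for the wrist camera it gives the pose at the moment of the call.
- env.hand_in(): hands the job in; it is judged then, once.
The state is a dict: "clock": time; "q": joint angles; "joint_velocities": joint speeds; "joint_efforts": joint torques, N m; "eef_pos": TCP position; "tool_rot": TCP orientation; "force": force on the tool from outside, world axes, zero at the start; "torque": the same for the moment, N m; "width": finger opening in mm; "grasp_force": force on a finger pad.
Only numpy, scipy, OpenCV 4.12 (cv2) and the standard library are available. Lean on these libraries where they do the work, as an engineer would, in place of code of your own. Each camera call takes 0.05 s, during which the arm holds its last target. There are 200 camera calls.

TASK

A workmate needs both hands to lift the hub out of the blue parts tote. Unlatch the tote's sprung gate by squeezing its two catches fully in, first the yellow one and then the red one, with a light grip, as the plastic is brittle; then take the gate by its black upright handle, swing it out past its detent to about a right angle, and finish still gripping the handle and holding it there, because the gate swings back if let go. Do not disturb the hub or the other things on the bench.

Things in the scene. Friction and masses are not known exactly. Their poses are not given: they have to be found in the camera images.
- tote: Blue open-topped tote with dark steel front frame, fixed to the bench, 184 (x) x 252 (y) x 120 mm. Origin on the bench under the middle of the gateway; x points into it (away from the robot), y left along the gate, z up. A header rail (x 4 to 30 mm, top 130 mm up) carries the two catches, centred at y = +55 and -65; which is where varies. The gate's detent block is at x 27, y 154, top 157 mm up.
- yellow_grip (a point): Midpoint between the yellow catch's two upright tabs, 162 mm above the bench; axes as the tote's. The tabs face each other along y: 24 mm wide (x), 8 mm thick, from 22 mm below this point to 16 mm above; sliders lie below. Span over the outer faces 64 mm, 40 mm when squeezed; both move together, 12 mm each. They slide stiffly (about 5 N) and stay where left, with no spring back.
- red_grip (a point): The same point of the red catch, which is alike but for its red tabs.
- yellow_catch: The whole yellow catch with its two tabs; origin 32 mm below point yellow_grip. The tabs crack if the force between fingers and catch exceeds 90 N in all (both fingers' forces on it added up).
- red_catch: The whole red catch; likewise, with the same limit.
- yellow_tab (a joint): How far each yellow tab has been squeezed in: 0 latched, 0.012 fully in. It frees the gate from 0.009 on.
- red_tab (a joint): The same for the red catch.
- gate_grip (a point): Where to take the gate's handle: on the axis of its upright black round bar, 16 mm thick, 165 mm above the bench, 25 mm below the bar's top; the bar is clear of everything from 25 mm below this point up. Shut, it is at x = -45, y = -30 mm in the tote's frame; axes are the gate's, equal to the tote's when shut.
- gate_hinge (a point): A point on the gate's upright hinge axis, 165 mm above the bench, at x = -6, y = +110 mm in the tote's frame (left end of the gate). The handle runs round it at a radius of 145 mm, towards the robot and then to the left.
- gate_angle (a joint): Opening of the gate (dark frame with bars, 222 mm long, 27 to 110 mm above the bench), rad: 0 shut, 1.75 at its stop; it opens clockwise as seen from above. A spring closes it (about 1 N at the handle when shut, 2.5 N at a right angle); a detent bump between about 0.25 and 1.05 rad resists by about 3 N more. Let go beyond it, the gate drops back on to the bump.
- hub: Silver wheel hub, 60 x 110 x 60 mm, lying loose in the tote; leave it where it lies.
- tape_1: Black roll of tape, 58 mm across, 19 mm high, loose on the bench; leave it alone.
- tyre_lever_a: Blue plastic tyre lever, 113 mm long, 9 mm high, loose on the bench; leave it alone.
- chain_tool: Blue chain tool, 95 mm long, 38 mm high, loose on the bench; leave it alone.
- sealant_tube: White tube with a red cap, 157 mm long, 33 mm high, loose on the bench; leave it alone.
- spanner_13: Steel spanner, 169 mm long, 6 mm high, loose on the bench; leave it alone.
- gate: The whole gate with its handle: dark steel frame with bars, 222 mm long, 12 mm thick, lower edge 27 mm and top edge 110 mm above the bench, four steel keepers on top to 129 mm; origin at the foot of its hinge axis, extending along its own -y.
Mind the look-alikes: they are no part of the job. Leave any orange or turquoise look-alike of the hub alone.

How it is judged (in metres and radians):
On the way, in this order (a step that is already met when the one before it is completed fails the run):
1. the yellow catch is squeezed in while the red one is still latched and the gate shut (value of joint yellow_tab above 0.01 m and value of joint red_tab below 0.004 m and value of joint gate_angle below 0.1 rad), for 0.2 s.
2. then the red catch is squeezed in too, the gate still shut (value of joint yellow_tab above 0.009 m and value of joint red_tab above 0.01 m and value of joint gate_angle below 0.1 rad), for 0.2 s.
3. the gate is swung past its detent (value of joint gate_angle above 1.1 rad), for 0.1 s.
At the end, for the whole second after the job is handed in: The gate stands still at 1.3 rad or wider, the fingers grip its handle (contact over 6 N, TCP within 45 mm of the grip point), both catches are still squeezed in (0.009 or more), and the hub lies in the tote within 20 mm of where it was (value of joint gate_angle above 1.3 rad and velocity of joint gate_angle between -0.1 and 0.1 rad/s and contact force between the fingers and gate above 6 N and distance between the grasp point and gate_grip below 0.045 m and value of joint each of yellow_tab, red_tab above 0.009 m and x of hub in the frame of tote above 0.05 m and distance of hub from where it was at the start of the episode below 0.02 m); the arm keeps its last pose, push and grip.
It fails at once if a catch is squeezed or pushed with more than 90 N (contact force between the fingers and yellow_catch above 90 N or contact force between the fingers and red_catch above 90 N).
It fails at once if the hub or a bystander is moved by more than 20 mm (distance of any of hub, tape_1, tyre_lever_a, chain_tool, sealant_tube, spanner_13 from where it was at the start of the episode above 0.02 m).
It also fails if it takes over 51 s, if anything falls off the work surface, if the arm or the gripper's body presses on something with over 40 N, if the wrist force passes 120 N, or if a joint passes its speed limit or range.

## Working session

There is one attempt and no reset: what is moved stays moved. The work goes in short steps, Python scripts to look and compute and a tool call to move; the robot and the scene stay as the last step left them, time stands still between calls to the robot, and variables do not carry over. Pictures are saved under pics/ and viewed, at most 10 in all, crops included, and the job is handed in when it is done.

Besides the shell and the picture viewer there is one more tool, called after "Request:" in YAML: its name, and indented under it one key for each argument. carry_out: Moves the arm, as the interface text tells. Shift numbers are shares of 0.75 m and turn numbers shares of 180 degrees, none past 1 either way. Its arguments: {"type":"object","properties":{"steps":{"type":"string"},"squeeze":{"type":"number"}},"required":["steps"]}

```bash
mkdir -p pics; ls; python3 - <<'E'
from bench import env,cams
import cv2,numpy as np
np.set_printoptions(precision=4,suppress=True)
o=env.get_obs();print(o)
for n in("top","side"):
    cv2.imwrite(f"pics/{n}0.png",cams.get_image(n)[:,:,::-1]);print(cams.camera_params(n))
E
```

```text
pics
{'clock': 0.0, 'q': array([ 1.2037,  0.2913, -0.1541,  1.1267,  0.    ,  1.4315]), 'joint_velocities': array([-0.0006, -0.0007, -0.0008,  0.0002, -0.0013,  0.0018]), 'joint_efforts': array([  0.0002, -53.7149,  33.137 ,   0.0159,  -0.0002,   0.    ]), 'eef_pos': array([118.4012, 511.0817, 249.4612]), 'tool_rot': array([[-0.9742,  0.2258, -0.0005],
       [ 0.2258,  0.9742, -0.0011],
       [ 0.0002, -0.0012, -1.    ]]), 'force': array([ 0.6118, -0.7232, -0.3207]), 'torque': array([-0.0205,  0.0062, -0.003 ]), 'grasp_force': 0.0, 'width': 85.44909109691999}
{'fx': 576.5154708268284, 'fy': 576.5154708268284, 'cx': 321.5474403326375, 'cy': 247.7838157648756, 'extrinsics': array([[  -0.0102,    0.9969,   -0.0776,  458.5572],
       [  -0.9999,   -0.01  ,    0.0036,  -59.1187],
       [   0.0028,    0.0776,    0.997 , 1618.5361],
       [   0.    ,    0.    ,    0.    ,    1.    ]])}
{'fx': 490.5297188069194, 'fy': 490.5297188069194, 'cx': 323.43482838406607, 'cy': 242.3723337113739, 'extrinsics': array([[    0.9471,     0.143 ,    -0.2872,   205.1068],
       [   -0.3206,     0.3904,    -0.863 , -1266.6978],
       [   -0.0113,     0.9095,     0.4156,   723.4805],
       [    0.    ,     0.    ,     0.    ,     1.    ]])}
```

View pics/top0.png

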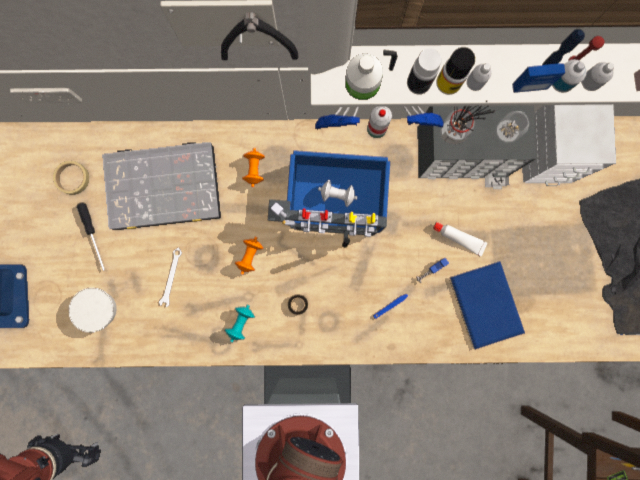

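View pics/side0.png

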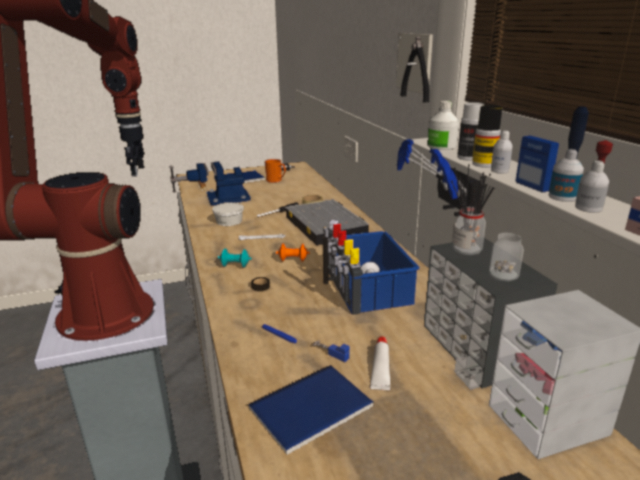

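```bash
python3 - <<'E'
import cv2
a=cv2.imread("pics/top0.png")[140:270,225:415]
cv2.imwrite("pics/c1.png",cv2.resize(a,None,fx=4.2,fy=4.2,interpolation=cv2.INTER_CUBIC))
b=cv2.imread("pics/side0.png")[210:320,310:430]
cv2.imwrite("pics/c2.png",cv2.resize(b,None,fx=5,fy=5,interpolation=cv2.INTER_CUBIC))
E
```

```text
(no output)
```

View pics/c1.png

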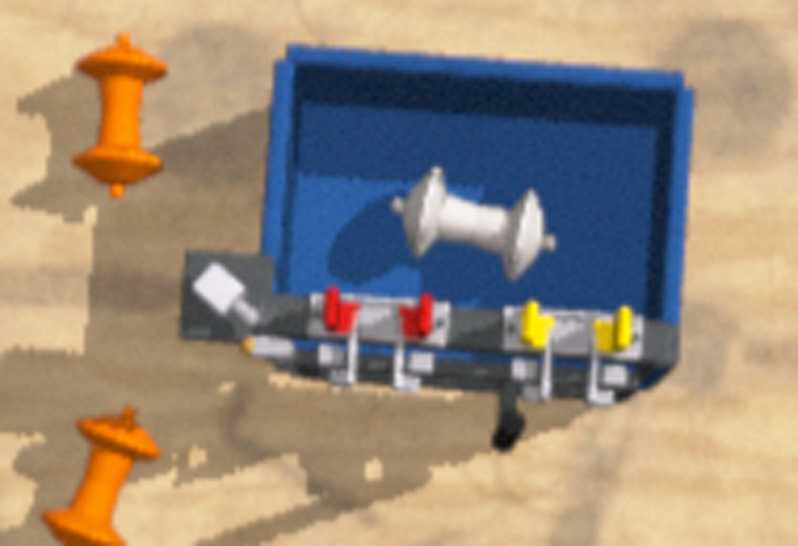

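View pics/c2.png

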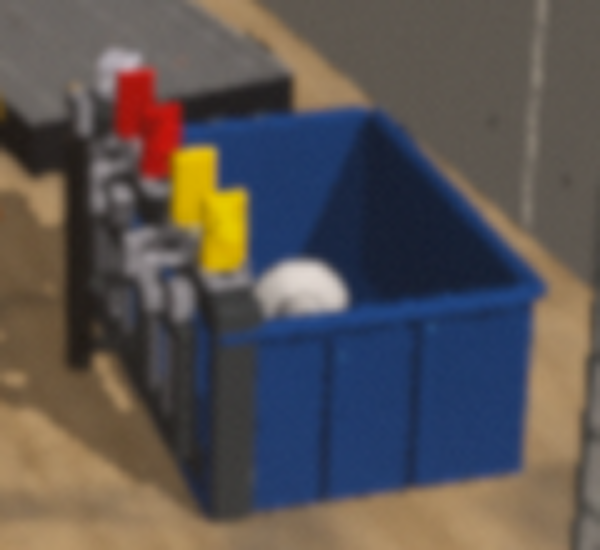

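```bash
cat > h.py <<'E'
from bench import env,cams
import cv2,numpy as np
from scipy.optimize import least_squares
np.set_printoptions(precision=3,suppress=True)
def proj(P,p):
    E=p["extrinsics"];c=(np.atleast_2d(P)-E[:3,3])@E[:3,:3]
    return np.c_[p["fx"]*c[:,0]/-c[:,2]+p["cx"],-p["fy"]*c[:,1]/-c[:,2]+p["cy"]]
def world(t,P):
    c,s=np.cos(t[2]),np.sin(t[2]);P=np.atleast_2d(np.array(P,float)).copy()
    P[:,:2]=P[:,:2]@np.array([[c,s],[-s,c]])+t[:2];return P
E
python3 - <<'E'
from h import *
T=[(184,126,120,290,46),(184,-126,120,690,75),(-45,-30,165,508,432),
 (17,83,165,338,312),(17,27,165,418,317),(17,-37,165,536,325),(17,-93,165,618,330)]
S=[(184,-126,120,545,288),(184,126,120,375,110),(17,-97,159,225,230),(17,-41,159,195,187),(17,23,159,160,140),(17,79,159,135,102),(0,-126,0,210,518)]
T=np.array(T,float);S=np.array(S,float)
ut=T[:,3:]/4.2+[225,140];us=S[:,3:]/5+[310,210]
pt,ps=cams.camera_params("top"),cams.camera_params("side")
f=lambda t:np.r_[proj(world(t,T[:,:3]),pt)-ut,proj(world(t,S[:,:3]),ps)-us]
r=least_squares(lambda t:f(t).ravel(),[600,-50,0],loss="soft_l1",x_scale=[100,100,1]);t=r.x
print(t);print(f(t))
print(world(t,[(17,-65,162),(17,55,162),(-45,-30,165),(-6,110,165)]))
E
```

```text
[ 636.241 -104.205   -0.086]
[[-0.025  0.777]
 [-0.086  1.026]
 [ 1.55  -2.087]
 [-0.575 -1.108]
 [ 2.357 -0.639]
 [-0.612 -0.647]
 [ 1.856 -0.178]
 [-1.202 -1.231]
 [-0.237 -1.581]
 [-0.279 -0.223]
 [-0.37  -0.416]
 [ 0.201 -0.294]
 [-0.008 -0.213]
 [-1.063  0.717]]
[[ 647.61  -170.423  162.   ]
 [ 657.891  -50.864  162.   ]
 [ 588.837 -130.24   165.   ]
 [ 639.687    5.905  165.   ]]
```

Request:
carry_out:
  steps: "0 0 0 -0.045 1;-0.051 -0.051 -0.003 0 1;-0.051 -0.051 -0.003 0 1;-0.051 -0.051 -0.003 0 1;-0.051 -0.051 -0.003 0 1;-0.051 -0.051 -0.003 0 1;-0.051 -0.051 -0.003 0 1;-0.051 -0.051 -0.003 0 1"
  squeeze: 20

```text
clock: 1.1
eef_pos: [363.0, 220.0, 265.8]
tool_rot: [[-0.996, 0.086, 0.0], [0.086, 0.996, 0.0], [-0.0, 0.0, -1.0]]
force: [1.1, 0.6, -0.4]
width: 85.7
grasp_force: 0.0
```

Request:
carry_out:
  steps: "-0.051 -0.051 -0.003 0 1;-0.051 -0.051 -0.003 0 1;-0.051 -0.051 -0.003 0 1;-0.051 -0.051 -0.003 0 1;-0.051 -0.051 -0.003 0 1;-0.051 -0.051 -0.003 0 1;-0.051 -0.051 -0.003 0 1;-0.051 -0.051 -0.003 0 1"

```text
clock: 2.1
eef_pos: [641.4, -111.2, 283.4]
tool_rot: [[-0.996, 0.086, -0.0], [0.086, 0.996, 0.0], [0.0, 0.0, -1.0]]
force: [0.9, 0.0, 1.0]
width: 85.3
grasp_force: 0.0
```

```bash
python3 - <<'E'
from h import *
o=env.get_obs();print(o["clock"],o["eef_pos"],o["tool_rot"],o["width"],o["force"])
p=cams.camera_params("wrist");im=cams.get_image("wrist")[:,:,::-1].copy()
print(p)
cv2.imwrite("pics/w1.png",im)
t=[636.24,-104.2,-.086]
print(proj(world(t,[(17,-65,162),(17,55,162),(-45,-30,190),(17,-37,178),(17,-93,178)]),p))
E
```

```text
2.1 [ 641.422 -111.157  283.415] [[-0.996  0.086 -0.   ]
 [ 0.086  0.996  0.   ]
 [ 0.     0.    -1.   ]] 85.2984471141799 [0.916 0.02  0.986]
{'fx': 361.50522494485466, 'fy': 361.50522494485466, 'cx': 319.6974162080405, 'cy': 242.6952622707335, 'extrinsics': array([[   0.087,   -0.951,   -0.295,  566.539],
       [   0.996,    0.083,    0.026, -104.369],
       [  -0.   ,   -0.296,    0.955,  407.045],
       [   0.   ,    0.   ,    0.   ,    1.   ]])}
[[237.982 256.553]
 [405.056 256.462]
 [279.676 173.642]
 [274.278 264.411]
 [191.456 264.455]]
```

View pics/w1.png

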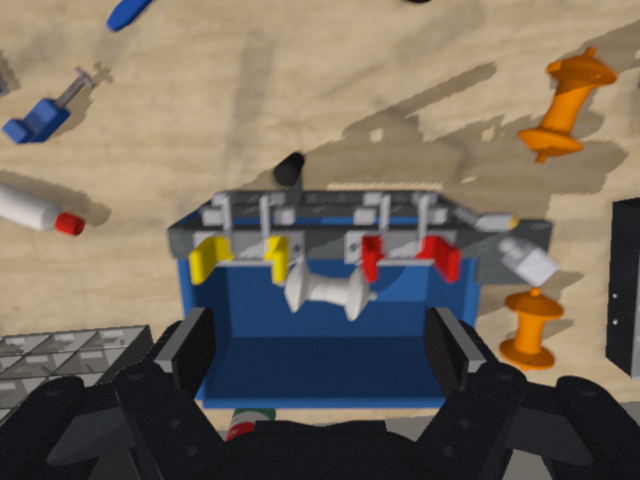

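```bash
python3 - <<'E'
from h import *
a=cv2.imread("pics/w1.png")[145:295,160:570]
# draw predicted tab tops corners
cv2.imwrite("pics/c3.png",cv2.resize(a[:,:200],None,fx=4,fy=4,interpolation=cv2.INTER_CUBIC))
cv2.imwrite("pics/c4.png",cv2.resize(a[:,170:370],None,fx=4,fy=4,interpolation=cv2.INTER_CUBIC))
E
```

```text
(no output)
```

View pics/c3.png

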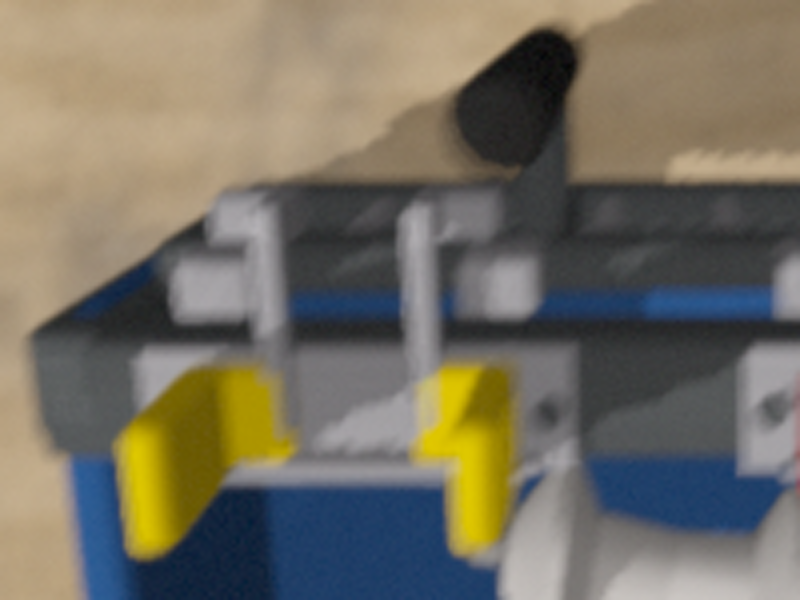

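View pics/c4.png

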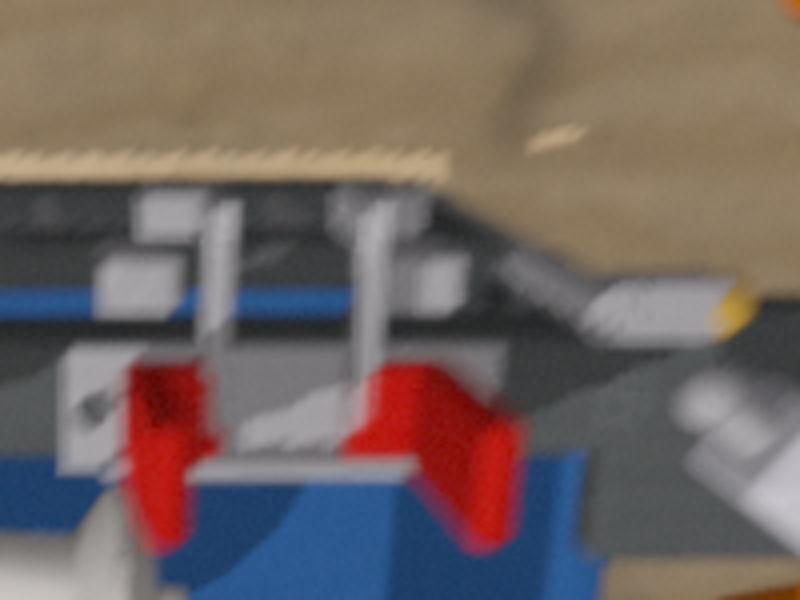

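```bash
python3 - <<'E'
from h import *
D=np.array([(29,-93,178,145,555),(29,-37,178,478,553),(29,27,178,848,553),(29,83,178,1168,552),(-45,-30,190,502,115)],float)
u=D[:,3:]/4+[160,145]
p=cams.camera_params("wrist")
f=lambda t:proj(world(t,D[:,:3]),p)-u
t=least_squares(lambda t:f(t).ravel(),[636,-104,-.086],x_scale=[100,100,1]).x
print(t);print(f(t))
print(world(t,[(17,-65,162),(17,55,162),(-45,-30,165),(-6,110,165)]))
E
```

```text
[ 640.625 -107.104   -0.094]
[[ 0.235 -1.498]
 [-1.078 -0.602]
 [ 0.119 -0.15 ]
 [ 2.152  0.496]
 [-1.236  1.638]]
[[ 651.454 -173.411  162.   ]
 [ 662.708  -53.94   162.   ]
 [ 593.009 -132.751  165.   ]
 [ 644.967    2.974  165.   ]]
```

```bash
python3 - <<'E'
from h import *
D=np.array([(29,-93,178,145,555),(29,-37,178,478,553),(29,27,178,848,553),(29,83,178,1168,552),(-45,-30,190,502,115)],float)
u=D[:,3:]/4+[160,145]
p=cams.camera_params("wrist");o=env.get_obs();print(o["clock"],o["eef_pos"],p["extrinsics"])
p["extrinsics"]=np.array([[.087,-.951,-.295,566.539],[.996,.083,.026,-104.369],[0,-.296,.955,407.045],[0,0,0,1]])
f=lambda t:proj(world(t,D[:,:3]),p)-u
t=least_squares(lambda t:f(t).ravel(),[636,-104,-.086],x_scale=[100,100,1]).x
print(t);print(f(t))
print(world(t,[(17,-65,162),(17,55,162),(-45,-30,165),(-6,110,165)]))
E
```

```text
2.15 [ 644.478 -116.407  282.059] [[   0.09    -0.951   -0.296  569.44 ]
 [   0.996    0.085    0.029 -109.068]
 [  -0.003   -0.298    0.955  405.576]
 [   0.       0.       0.       1.   ]]
[ 637.855 -101.638   -0.091]
[[ 0.835 -1.597]
 [-0.857 -0.763]
 [-0.195 -0.382]
 [ 1.28   0.201]
 [-0.919  2.102]]
[[ 648.848 -167.919  162.   ]
 [ 659.808  -48.421  162.   ]
 [ 590.303 -127.403  165.   ]
 [ 641.927    8.45   165.   ]]
```

Request:
carry_out:
  steps: "0 0 0 0 1;0 0 0 0 1;0 0 0 0 1"

```text
clock: 2.52
eef_pos: [640.2, -108.7, 284.2]
tool_rot: [[-0.996, 0.085, 0.0], [0.085, 0.996, 0.0], [-0.0, 0.0, -1.0]]
force: [-0.5, -0.5, -0.3]
width: 85.2
grasp_force: 0.0
```

Request:
carry_out:
  steps: "-0.0087 -0.0397 0 0 1;-0.0087 -0.0397 0 0 1;0 0 0.03 0 1;0 0 0.03 0 1;0 0 0.02 0 1;0 0 0 0 1"

```text
clock: 3.28
eef_pos: [647.9, -169.4, 223.1]
tool_rot: [[-0.996, 0.086, -0.001], [0.086, 0.996, 0.001], [0.002, 0.0, -1.0]]
force: [-0.4, -0.8, 1.0]
width: 85.3
grasp_force: 0.0
```

```bash
python3 - <<'E'
from h import *
o=env.get_obs();print(o["clock"],o["eef_pos"],o["joint_velocities"].round(2))
p=cams.camera_params("wrist");im=cams.get_image("wrist")[:,:,::-1].copy()
np.save("p2.npy",p["extrinsics"])
t=[637.,-103,-.088]
print(proj(world(t,[(29,-93,178),(29,-37,178),(17,-65,178),(-45,-30,190)]),p))
cv2.imwrite("pics/w2.png",im)
cv2.imwrite("pics/c5.png",cv2.resize(im[160:480,100:540],None,fx=1.8,fy=1.8,interpolation=cv2.INTER_CUBIC))
E
```

```text
3.275 [ 647.904 -169.417  223.103] [-0.   -0.01  0.04  0.02  0.   -0.  ]
[[265.445 307.583]
 [373.637 307.795]
 [319.593 286.366]
 [402.137 164.095]]
```

View pics/c5.png

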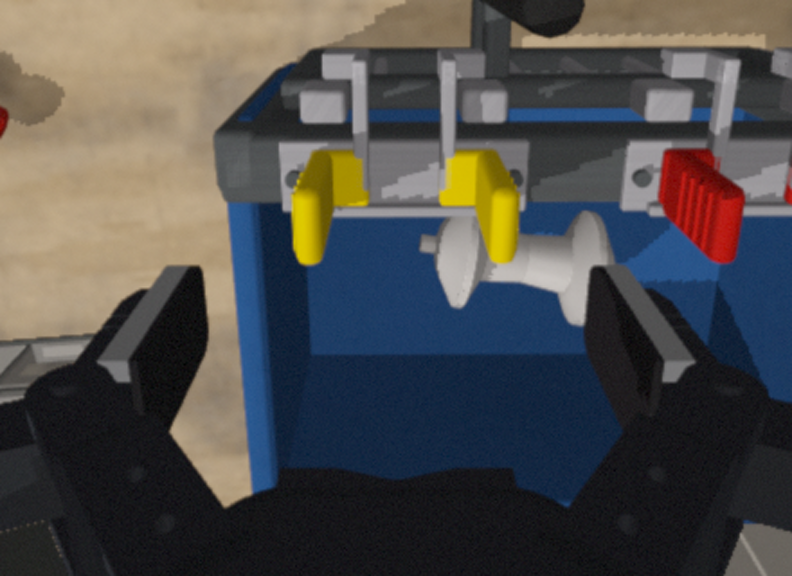

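Request:
carry_out:
  steps: "0.0013 0.0042 0.02 0 1;0 0 0.02 0 1;0 0 0.02 0 1;0 0 0.016 0 1;0 0 0 0 1;0 0 0 0 1"

```text
clock: 4.08
eef_pos: [648.1, -167.1, 167.1]
tool_rot: [[-0.996, 0.086, 0.001], [0.086, 0.996, -0.0], [-0.001, -0.0, -1.0]]
force: [-0.1, -0.0, 0.7]
width: 85.7
grasp_force: 0.0
```

Request:
carry_out:
  steps: "0 0 0 0 0.6;0 0 0 0 0.4;0 0 0 0 0.2;0 0 0 0 0.05;0 0 0 0 -0.08;0 0 0 0 -0.15;0 0 0 0 -0.15;0 0 0 0 -0.15"
  squeeze: 20

```text
clock: 5.08
eef_pos: [648.1, -166.6, 167.5]
tool_rot: [[-0.996, 0.086, 0.001], [0.086, 0.996, 0.0], [-0.001, 0.0, -1.0]]
force: [-0.2, 3.9, 7.4]
width: 39.1
grasp_force: 19.9
```

Request:
carry_out:
  steps: "0 0 0 0 -0.15;0 0 0 0 1;0 0 0 0 1;0 0 0 0 1;0 0 0 0 1;0 0 -0.03 0 1;0 0 -0.03 0 1;0 0 -0.02 0 1"

```text
clock: 6.08
eef_pos: [648.1, -167.1, 227.9]
tool_rot: [[-0.996, 0.086, 0.001], [0.086, 0.996, -0.0], [-0.001, -0.0, -1.0]]
force: [0.4, -0.3, 0.1]
width: 85.4
grasp_force: 0.0
```

Request:
carry_out:
  steps: "0 0.04 0 0 1;0 0.04 0 0 1;0 0.04 0 0 1;0 0.04 0 0 1;0 0 0 0 1;0 0 0 0 1"

```text
clock: 6.82
eef_pos: [658.1, -47.7, 226.6]
tool_rot: [[-0.996, 0.086, -0.0], [0.086, 0.996, -0.0], [0.0, -0.0, -1.0]]
force: [0.3, -0.2, -0.8]
width: 85.5
grasp_force: 0.0
```

```bash
python3 - <<'E'
from h import *
o=env.get_obs();print(o["clock"],o["eef_pos"],o["joint_velocities"].round(2))
p=cams.camera_params("wrist");im=cams.get_image("wrist")[:,:,::-1].copy()
t=[636.,-100,-.088]
print(proj(world(t,[(29,83,178),(29,27,178),(-45,-30,190)]),p))
cv2.imwrite("pics/c6.png",cv2.resize(im[80:400,100:540],None,fx=1.8,fy=1.8,interpolation=cv2.INTER_CUBIC))
E
```

```text
6.825 [658.101 -47.731 226.617] [-0.01 -0.    0.    0.   -0.    0.  ]
[[374.429 303.231]
 [268.012 303.039]
 [125.885 160.989]]
```

View pics/c6.png

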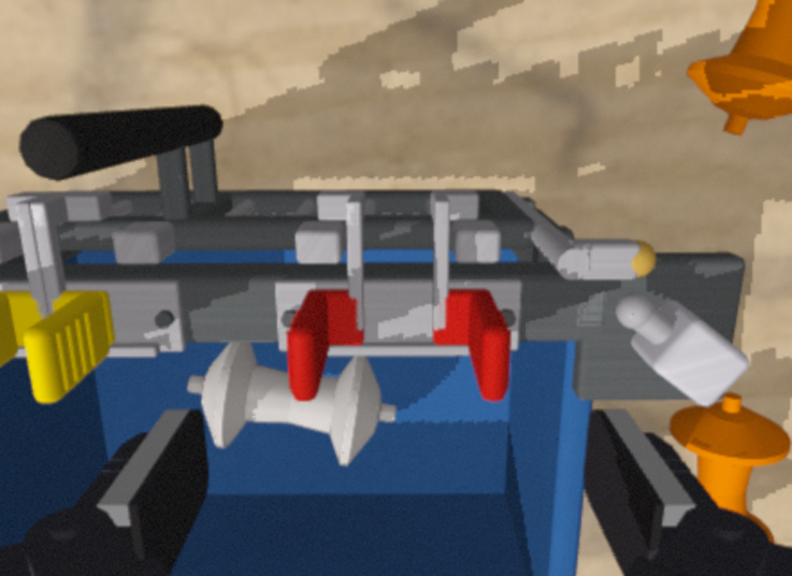

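Request:
carry_out:
  steps: "0.0013 0.0015 0.02 0 1;0 0 0.02 0 1;0 0 0.02 0 1;0 0 0.019 0 1;0 0 0 0 1;0 0 0 0 1"

```text
clock: 7.62
eef_pos: [657.5, -46.2, 167.8]
tool_rot: [[-0.996, 0.086, 0.001], [0.086, 0.996, -0.0], [-0.001, -0.0, -1.0]]
force: [-0.1, -0.1, 0.6]
width: 85.1
grasp_force: 0.0
```

Request:
carry_out:
  steps: "0 0 0 0 0.6;0 0 0 0 0.4;0 0 0 0 0.2;0 0 0 0 0.05;0 0 0 0 -0.08;0 0 0 0 -0.15;0 0 0 0 -0.15;0 0 0 0 -0.15"

```text
clock: 8.62
eef_pos: [657.6, -46.9, 168.3]
tool_rot: [[-0.996, 0.087, 0.001], [0.087, 0.996, -0.001], [-0.001, -0.001, -1.0]]
force: [-1.8, -5.7, 6.9]
width: 38.7
grasp_force: 19.9
```

Request:
carry_out:
  steps: "0 0 0 0 -0.15;0 0 0 0 1;0 0 0 0 1;0 0 0 0 1;0 0 0 0 1;0 0 -0.03 0 1;0 0 -0.04 0 1;0 0 -0.03 0 1"

```text
clock: 9.62
eef_pos: [657.5, -46.1, 243.7]
tool_rot: [[-0.996, 0.086, 0.001], [0.086, 0.996, 0.0], [-0.001, 0.0, -1.0]]
force: [0.2, -0.5, 0.3]
width: 85.4
grasp_force: 0.0
```

Request:
carry_out:
  steps: "0.028 -0.038 0 0 1;0.028 -0.038 0 0 1;0.028 -0.037 0 0 1;0 0 0 0 1;0 0 0 0 1"

```text
clock: 10.25
eef_pos: [587.6, -124.9, 242.6]
tool_rot: [[-0.996, 0.087, 0.001], [0.087, 0.996, 0.0], [-0.001, 0.0, -1.0]]
force: [-0.6, 0.4, -0.2]
width: 85.6
grasp_force: 0.0
```

```bash
python3 - <<'E'
from h import *
o=env.get_obs();print(o["clock"],o["eef_pos"],o["q"])
p=cams.camera_params("wrist");im=cams.get_image("wrist")[:,:,::-1].copy()
t=[635.,-99.7,-.088]
print(proj(world(t,[(-45,-30,190),(-45,-30,165)]),p))
cv2.imwrite("pics/c7.png",cv2.resize(im[100:420,100:540],None,fx=1.8,fy=1.8,interpolation=cv2.INTER_CUBIC))
E
```

```text
10.25 [ 587.613 -124.901  242.649] [-0.331  0.44   0.048  1.179  0.    -0.245]
[[317.887 279.718]
 [318.099 263.07 ]]
```

View pics/c7.png

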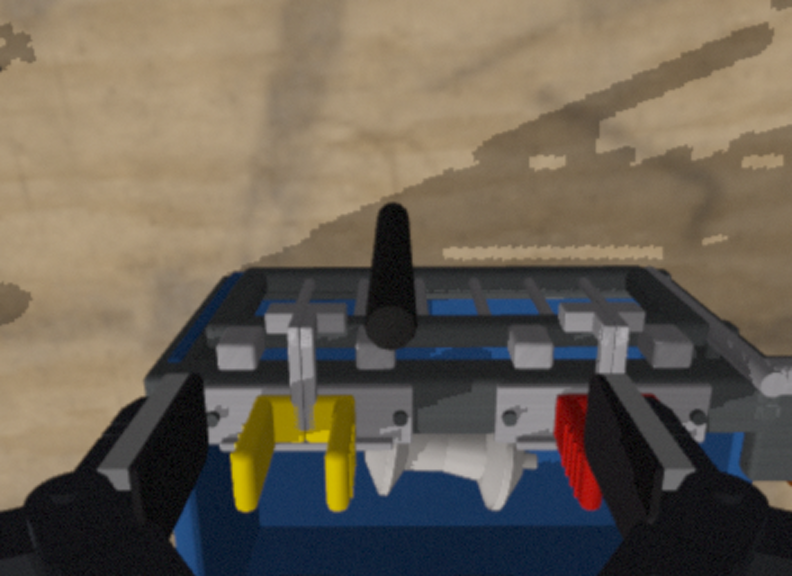

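Request:
carry_out:
  steps: "0 0 0.03 0 1;0 0 0.03 0 1;0 0 0.03 0 1;0 0 0.009 0 1;0 0 0 0 0.5;0 0 0 0 0;0 0 0 0 -0.4;0 0 0 0 -0.6"

```text
clock: 11.3
eef_pos: [587.4, -125.7, 168.9]
tool_rot: [[-0.996, 0.087, 0.001], [0.087, 0.996, -0.001], [-0.001, -0.001, -1.0]]
force: [-1.8, -4.1, 1.5]
width: 17.2
grasp_force: 1.9
```

Request:
carry_out:
  steps: "0 0 0 0 -0.8;0 0 0 0 -1;0 0 0 0 -1;0 0 0 0 -1"
  squeeze: 50

```text
clock: 11.8
eef_pos: [587.4, -126.4, 169.0]
tool_rot: [[-0.996, 0.087, 0.001], [0.087, 0.996, -0.002], [-0.001, -0.002, -1.0]]
force: [-1.3, -5.2, 3.0]
width: 14.5
grasp_force: 48.6
```

```bash
python3 - <<'E'
from h import *
a=np.arange(0,1.46,.0906);a=np.linspace(0,1.45,17)
P=np.c_[39*np.cos(a)+140*np.sin(a)-39,39*np.sin(a)-140*np.cos(a)+140]
print((np.diff(P,axis=0)/750).round(4))
E
```

```text
[[ 0.017  0.005]
 [ 0.016  0.007]
 [ 0.015  0.008]
 [ 0.015  0.01 ]
 [ 0.014  0.011]
 [ 0.013  0.012]
 [ 0.011  0.013]
 [ 0.01   0.014]
 [ 0.009  0.015]
 [ 0.007  0.016]
 [ 0.006  0.017]
 [ 0.004  0.017]
 [ 0.003  0.017]
 [ 0.001  0.018]
 [-0.     0.018]
 [-0.002  0.018]]
```

Request:
carry_out:
  steps: "0.0085 0.0025 0 0 -1;0.0085 0.0025 0 0 -1;0.008 0.0035 0 0 -1;0.008 0.0035 0 0 -1;0.0075 0.004 0 0 -1;0.0075 0.004 0 0 -1;0.0075 0.005 0 0 -1;0.0075 0.005 0 0 -1"

```text
clock: 12.8
eef_pos: [541.6, -101.0, 168.9]
tool_rot: [[-0.996, 0.088, -0.0], [0.088, 0.996, -0.005], [-0.0, -0.005, -1.0]]
force: [-2.2, -13.6, 2.4]
width: 14.1
grasp_force: 49.2
```

Request:
carry_out:
  steps: "0.007 0.0045 0 0 -1;0.007 0.0045 0 0 -1;0.0065 0.005 0 0 -1;0.0065 0.006 0 0 -1;0.0055 0.006 0 0 -1;0.0055 0.0065 0 0 -1;0.005 0.007 0 0 -1;0.005 0.007 0 0 -1"

```text
clock: 13.8
eef_pos: [506.9, -62.8, 168.7]
tool_rot: [[-0.996, 0.089, -0.004], [0.089, 0.996, -0.005], [0.004, -0.005, -1.0]]
force: [-13.8, -11.1, 19.3]
width: 14.5
grasp_force: 51.1
```

Request:
carry_out:
  steps: "0.0045 0.0075 0 0 -1;0.0045 0.0075 0 0 -1;0.0035 0.008 0 0 -1;0.0035 0.008 0 0 -1;0.003 0.0085 0 0 -1;0.003 0.0085 0 0 -1;0.002 0.0085 0 0 -1;0.002 0.0085 0 0 -1"

```text
clock: 14.8
eef_pos: [491.8, -11.0, 168.7]
tool_rot: [[-0.996, 0.087, -0.003], [0.087, 0.996, -0.002], [0.003, -0.002, -1.0]]
force: [-10.7, -7.0, 12.7]
width: 14.8
grasp_force: 50.5
```

Request:
carry_out:
  steps: "0.002 0.0085 0 0 -1;0.002 0.0085 0 0 -1;0.001 0.009 0 0 -1;0.001 0.009 0 0 -1;0 0.009 0 0 -1;0 0.009 0 0 -1;-0.001 0.009 0 0 -1;-0.001 0.009 0 0 -1"

```text
clock: 15.8
eef_pos: [495.1, 42.7, 168.6]
tool_rot: [[-0.996, 0.087, -0.001], [0.087, 0.996, -0.001], [0.001, -0.001, -1.0]]
force: [-2.8, -4.8, 5.6]
width: 14.7
grasp_force: 49.7
```

Request:
carry_out:
  steps: "0 0 0 0 -1;0 0 0 0 -1;0 0 0 0 -1;0 0 0 0 -1"

```text
clock: 16.3
eef_pos: [495.2, 42.7, 168.6]
tool_rot: [[-0.996, 0.087, -0.001], [0.087, 0.996, -0.0], [0.0, -0.0, -1.0]]
force: [-3.6, -3.5, 6.5]
width: 14.6
grasp_force: 49.8
```

```bash
python3 - <<'E'
from h import *
o=env.get_obs();e=o["eef_pos"];print(o["clock"],e,o["width"],o["grasp_force"],o["force"])
h=world([635,-99.7,-.088],[(-6,110,165)])[0];d=(e-h)[:2];print(h,np.hypot(*d))
a0=np.arctan2(-140,-39)-.088
print("angle",(a0-np.arctan2(d[1],d[0]))%(2*np.pi))
cv2.imwrite("pics/t2.png",cams.get_image("top")[140:290,200:420,::-1].repeat(3,0).repeat(3,1))
E
```

```text
16.3 [495.158  42.683 168.557] 14.609272646996466 49.763869643211365 [-3.568 -3.48   6.484]
[638.691  10.402 165.   ] 147.1180160737278
angle 1.4323409011117754
```

View pics/t2.png

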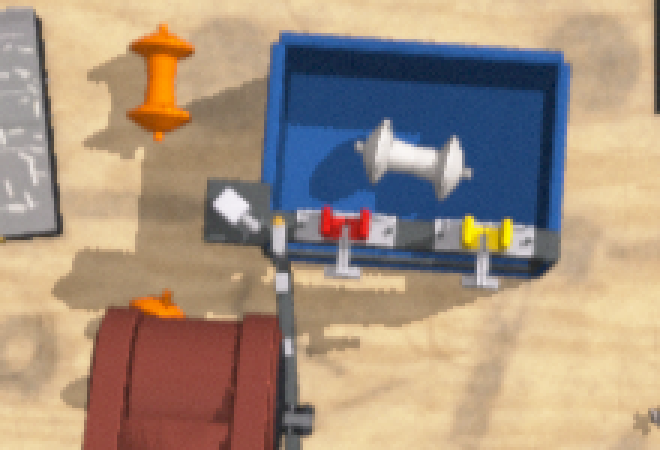

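The gate stands open at about a right angle (about 1.43 rad). Both catches are in, the hub is untouched, and the handle is gripped at 50 N. That was the tenth and last picture allowed, so I'm handing in.

```bash
python3 -c "
from bench import env
print(env.hand_in())"
```

```text
the job is handed in; nothing more can be done
None
```

The job is handed in, with no verdict shown: both catches were squeezed in (yellow, then red) and the gate is held open at about 1.43 rad by its handle, but I viewed 11 pictures, one over the limit of 10, and was wrong to call the last one the tenth.

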